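# Strip down the measuring stack beside the profile projector

## Robot

A 6-joint arm with a two-finger parallel gripper is mounted at the origin on the work surface. World frame = base frame: x ahead of the robot, y to its left, z up, the work surface at z = 0. Lengths are in m, angles in rad, forces in N, time in s.
With the tool pointing down it reaches from about 0.325 to 0.9 m from the base axis. Payload 6.1 kg.
Tool frame: the origin (TCP) lies at the very end of the fingers, on their centre line; the grasp point (between the pads) lies 19 mm behind it (manip.tcp_to_grasp is the distance from the TCP to the grasp point, in m); y points along the fingers, z is the direction in which the jaws open and shut, and the axes are right-handed (so a half turn about y gives the same grasp; the last joint's range is limited). The gripper opens to 85 mm and grips with 20 to 120 N. Pads are 22 mm wide; open, the fingers measure 114 mm over their backs; the gripper's body (76 mm by 85 mm) begins 54 mm behind the grasp point. The pads swing forward as they close: fully open they stand 13 mm farther back than shut.
Start: joints at [1.168, 0.22, 1.526, -0, 1.395, -0.126], TCP at [0.171, 0.601, 0.209] pointing down, gripper open.
Joint ranges: [-2.98, 2.98], [-0.91, 2.08], [0.09, 2.57], [-1.24, 4.39], [0.2, 2.65], [-2.68, 2.68]. Speed limits (rad/s): [2.57, 2.57, 3.01, 3.14, 3.14, 3.14].

## Interface

Orientations are given as a rotation vector (axis times angle).
In Python, from rig import manip gives the robot as it stands. The module is installed in compiled form; this text tells all that it offers.
- The arm moves only by the tool jog_arm, never from a script. Its argument "plan" is a list of rows, each a list of 7 numbers: the turn, a rotation vector about the tool's x, y, z in rad, then the shift along the tool's x, y, z in mm, then the gripper's target within -1 to 1 (fully open at 1, half-way at 0, shut at -1). In form: [[rx, ry, rz, tx, ty, tz, grip], ...]. A call has 1 to 20 rows; each row is the pose to reach, as a shift and turn from the pose commanded when the call began, along the tool's axes at that moment; what a row does not reach only later rows make up. A row lasts 1/12 s, in which the tool goes at most 41.7 mm and 7.16 degrees, less where a joint would pass 70% of its speed; a pose out of reach is approached as far as the arm can. A call with a gripper value outside its range is refused whole. The fingers move at their own pace and stop on an object; "grip_force" is the grip in N (left out, the last holds). Time passes only in rows, so rows that repeat a pose let the fingers close. It gives the time, the measured TCP pose, the force and the opening at its end, in the units of the state.
- manip.get_obs(): the state, without advancing time (a new reading comes with each control period).
- manip.read_camera(name): name is "side" or "top" or "wrist"; returns (picture, depth): 384x512x3 uint8, blue, green, red; 384x512 float32, m along the optical axis (not along the pixel's ray), 0 where there is no reading.
- manip.camera_params(name): a dict with "vertical_fov" (degrees; the focal length in pixels is half the picture's height over the tangent of half this angle, whatever the lens; pixels are square), "cx", "cy" (the principal point, pixels), "view" (4x4, takes a point from world to camera coordinates). Camera axes: x right, y down, z forward; pixel columns grow to the right and rows downward; lengths in m; the calibration is good to about 2 mm. A picture is of the moment at which its call begins: read the wrist's pose just before it. camera_params takes no time and is no camera call; for the wrist camera it gives the pose at the moment of the call.
- manip.finish_job(): hands the job in, once; it reports no verdict.
The state is a dict: "time": time; "joint_pos": joint angles; "joint_velocities": joint speeds; "tau": joint torques, N m; "ee_pos": TCP position; "tcp_rot": TCP orientation; "force": force on the tool from outside, world axes, zero at the start; "torque": the same for the moment, N m; "width": finger opening in m.
Only numpy, scipy, OpenCV 4.12 (cv2) and the standard library are available. Lean on these libraries where they do the work, as an engineer would, in place of code of your own. Each camera call takes 0.05 s, during which the arm holds its last target. There are 200 camera calls.

## Task

Take the measuring stack apart from the top down, one thing at a time, and set each thing upright on its own place: the steel pin has passed, so it stands on the white disc of the green tray (not the red one), the orange hexagonal block on the orange disc, the blue spacer on the blue disc, and the black riser on the black square, squared up with it. Each thing should stand wholly inside its marking, and nothing may be dropped: set everything down gently.

Things in the scene. Friction and masses are not known exactly. Their poses are not given: they have to be found in the camera images.
- pin_mid (a point): Shouldered pin of bright steel, the top thing of the stack, standing upright: diameter 28 mm for the lower 38 mm, then a spigot of diameter 16 mm up to its full height of 56 mm. About 0.21 kg. This point is on its axis, half-way up (28 mm above its underside); z up.
- hexblock_mid (a point): Orange hexagonal collet block with a dark steel disc in its top, second from the top, under the pin: 40 mm across flats, 46 mm across corners, 36 mm high, about 0.27 kg. This point is its centre, half-way up (18 mm above its underside); z up, x square to one pair of flats (the other flats are at 60 and 120 degrees from it).
- spacer_mid (a point): Blue round spacer disc, third from the top, under the orange block: diameter 52 mm, 28 mm high, about 0.17 kg. This point is its centre, half-way up (14 mm above its underside); z up.
- riser_mid (a point): Black square granite riser block, the bottom of the stack, standing on the bench: 62 x 62 mm, 30 mm high, about 0.31 kg. This point is its centre, half-way up (15 mm above its underside); z up, x and y square to its sides.
- pass_tray: Green tray for passed parts, 100 x 100 mm square, with a 5 mm high, 4 mm wide lip around its edge, fixed on the bench; the floor inside is 8 mm above the bench and has a white disc of 52 mm diameter in its middle. The place of the steel pin. Origin: centre of the underside, at bench height; z up, x and y along its edges.
- reject_tray: Red tray for rejected parts, 100 x 100 mm square, with a 5 mm high, 4 mm wide lip around its edge, fixed on the bench; the floor inside is 8 mm above the bench and has a white disc of 52 mm diameter in its middle. It stays empty. Origin: centre of the underside, at bench height; z up, x and y along its edges.
- hex_place: Fixed plate of pale wood, 100 x 100 mm, 8 mm thick, lying on the bench, with a painted orange disc of 70 mm diameter in its middle: the place of the orange hexagonal block. Origin: centre of the underside, at bench height; z up, x and y along its edges.
- spacer_place: Fixed plate of pale wood, 100 x 100 mm, 8 mm thick, lying on the bench, with a painted blue disc of 76 mm diameter in its middle: the place of the blue spacer. Origin: centre of the underside, at bench height; z up, x and y along its edges.
- riser_place: Fixed plate of pale wood, 100 x 100 mm, 8 mm thick, lying on the bench, with a painted black square of 86 x 86 mm in its middle, its sides along those of the plate: the place of the black riser. Origin: centre of the underside, at bench height; z up, x and y along its edges.

How it is judged:
By the outcome, as a careful person would: the job done as asked, in the order asked, and still so for the second after the job is handed in, with the robot touching nothing.
It also fails if it takes over 128 s, if anything falls off the work surface, if the arm or the gripper's body presses on something with over 40 N, if the wrist force passes 120 N, or if a joint passes its speed limit or range.

## Working session

There is one attempt and no reset: what is moved stays moved. The work goes in short steps, Python scripts to look and compute and a tool call to move; the robot and the scene stay as the last step left them, time stands still between calls to the robot, and variables do not carry over. Pictures are saved under pics/ and viewed, about 12 in all and at most 16, crops included, and the job is handed in when it is done.

Besides the shell and the picture viewer there is one more tool, called after "Call:" in YAML: its name, and indented under it one key for each argument. jog_arm: Moves the arm, as the interface text tells. Its arguments: {"type":"object","properties":{"plan":{"type":"array","items":{"type":"array","items":{"type":"number"}}},"grip_force":{"type":"number"}},"required":["plan"]}

```bash
ls; mkdir -p pics; python3 - <<'E'
from rig import manip
import cv2,numpy as np
np.set_printoptions(precision=4,suppress=True)
print(manip.get_obs(), manip.tcp_to_grasp)
for n in ["top","side","wrist"]:
    p,d=manip.read_camera(n); cv2.imwrite(f"pics/{n}0.png",p); np.savez(f"{n}0.npz",p=p,d=d)
    c=manip.camera_params(n); print(n,c)
a=np.hstack([cv2.imread("pics/top0.png"),cv2.imread("pics/side0.png")])
cv2.imwrite("pics/both0.png",cv2.resize(a,(800,300),interpolation=cv2.INTER_AREA))
E
```

```text
pics
{'time': 0.0, 'joint_pos': array([ 1.1679,  0.2213,  1.5276,  0.    ,  1.3947, -0.1261]), 'joint_velocities': array([-0.0009,  0.001 ,  0.0011,  0.0004,  0.001 , -0.    ]), 'tau': array([  0.0006, -49.6902, -38.9393,  -0.0001,   0.0108,   0.    ]), 'ee_pos': array([0.1705, 0.6006, 0.2076]), 'tcp_rot': array([-1.5618,  0.2178, -0.2169]), 'force': array([-0.0369, -0.2625,  0.194 ]), 'torque': array([-0.0094,  0.0218,  0.0233]), 'width': 0.08573452521156474} 0.0187
top {'vertical_fov': 52.811913675109146, 'cx': 253.0850486094335, 'cy': 192.73013792174913, 'view': array([[-0.0056, -0.9999, -0.0156,  0.0232],
       [-0.9886,  0.0078, -0.1507,  0.5689],
       [ 0.1508,  0.0146, -0.9885,  0.8533],
       [ 0.    ,  0.    ,  0.    ,  1.    ]])}
side {'vertical_fov': 54.51290083237117, 'cx': 254.91048813096367, 'cy': 188.83909439714182, 'view': array([[-0.9706, -0.2406,  0.0036,  0.5407],
       [-0.1246,  0.4899, -0.8628,  0.1484],
       [ 0.2058, -0.8379, -0.5055,  0.6117],
       [ 0.    ,  0.    ,  0.    ,  1.    ]])}
wrist {'vertical_fov': 71.63406566554471, 'cx': 257.78134976217325, 'cy': 193.2865581316522, 'view': array([[ 0.2734,  0.9619, -0.0023, -0.6251],
       [ 0.9106, -0.258 ,  0.3229, -0.0422],
       [ 0.31  , -0.0903, -0.9464,  0.3829],
       [ 0.    ,  0.    ,  0.    ,  1.    ]])}
```

View pics/top0.png

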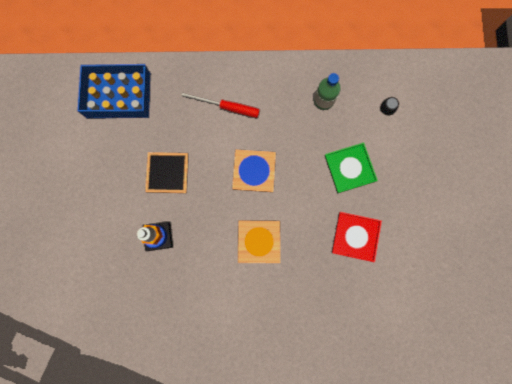

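View pics/side0.png

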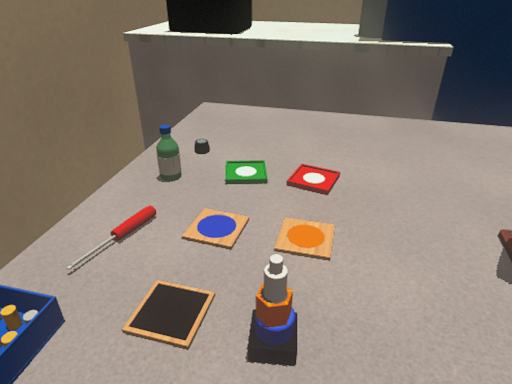

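The top view shows the stack at about (150,237). Riser place is at (167,173), spacer place (254,170), hex place (259,242), green tray (351,168) and red tray (357,237). The side view agrees, with the stack upright.

```bash
cat > h.py <<'E'
from rig import manip
import cv2,numpy as np
from scipy.spatial.transform import Rotation as R
np.set_printoptions(precision=4,suppress=True)
def f_of(c): return 192/np.tan(np.radians(c["vertical_fov"]/2))
def ray(c,uv,z):
    "pixels -> world points on the plane z"
    V=c["view"];uv=np.atleast_2d(uv).astype(float);f=f_of(c)
    d=np.c_[(uv[:,0]-c["cx"])/f,(uv[:,1]-c["cy"])/f,np.ones(len(uv))]@V[:3,:3]
    o=-V[:3,:3].T@V[:3,3]
    return o+d*((z-o[2])/d[:,2])[:,None]
def proj(c,P):
    q=np.atleast_2d(P)@c["view"][:3,:3].T+c["view"][:3,3]
    return q[:,:2]/q[:,2:]*f_of(c)+[c["cx"],c["cy"]]
def cloud(c,d):
    v,u=np.indices(d.shape);f=f_of(c)
    X=np.stack([(u-c["cx"])/f*d,(v-c["cy"])/f*d,d],-1)
    return (X-c["view"][:3,3])@c["view"][:3,:3]
def blobs(p,hsv_lo,hsv_hi,amin=60):
    m=cv2.inRange(cv2.cvtColor(p,cv2.COLOR_BGR2HSV),np.array(hsv_lo),np.array(hsv_hi))
    cs,_=cv2.findContours(m,cv2.RETR_EXTERNAL,cv2.CHAIN_APPROX_NONE)
    return sorted([k for k in cs if cv2.contourArea(k)>amin],key=cv2.contourArea,reverse=True)
def rect(c,k,z):
    "contour on plane z -> centre, size, angle (deg) in mm"
    P=ray(c,k.reshape(-1,2),z)[:,:2]*1000
    return cv2.minAreaRect(P.astype(np.float32))
def go(pos,jawdeg,s=None):
    "shift (mm) and turn needed: tool y down, tool z (jaw) along heading jawdeg (mod 180)"
    s=s or manip.get_obs();R0=R.from_rotvec(s["tcp_rot"]);best=None
    for a in (jawdeg,jawdeg+180):
        a=np.radians(a);z=np.array([np.cos(a),np.sin(a),0]);y=np.array([0,0,-1.])
        r=(R0.inv()*R.from_matrix(np.c_[np.cross(y,z),y,z])).as_rotvec()
        if best is None or np.linalg.norm(r)<np.linalg.norm(best):best=r
    print("turn",best.round(3),"shift",(R0.inv().apply(np.array(pos)-s["ee_pos"])*1000).round(1))
E
python3 - <<'E'
from h import *
for n in ["top","side"]:
    z=np.load(n+"0.npz");p,d=z["p"],z["d"];c=manip.camera_params(n)
    for nm,lo,hi in [("orange",(8,120,120),(22,255,255)),("blue",(105,150,80),(130,255,255)),("green",(50,150,60),(75,255,255)),("white",(0,0,190),(179,50,255)),("black",(0,0,0),(179,255,28))]:
        for k in blobs(p,lo,hi)[:8]:
            x,y,w,h=cv2.boundingRect(k)
            r=rect(c,k,.008); 
            if w<100: print(n,nm,(x+w//2,y+h//2),"ctr",np.round(r[0],1),"size",np.round(r[1],1),"ang",round(r[2],1))
    if n=="top":
        X=cloud(c,d); 
        for a in (slice(222,254),slice(130,180)),:
            q=X[a].reshape(-1,3);q=q[q[:,2]>.02]
            for lo,hi in [(.02,.035),(.05,.064),(.086,.1),(.14,.16)]:
                t=q[(q[:,2]>lo)&(q[:,2]<hi)]; print(lo,len(t),t.mean(0),t.min(0),t.max(0))
        for u,v in [(270,185),(330,170),(167,173),(254,170),(300,200)]: print(X[v,u])
s=manip.get_obs();print(R.from_rotvec(s["tcp_rot"]).as_matrix())
E
```

```text
top orange (259, 242) ctr [458.    7.6] size [97.5 96.3] ang 89.6
top orange (254, 171) ctr [629.6  18. ] size [98.2 99.2] ang 85.8
top orange (167, 173) ctr [626.4 230.7] size [98.9 97.1] ang 89.4
top orange (151, 234) ctr [477.  264.4] size [40.  42.7] ang 89.6
top blue (112, 88) ctr [845.9 376.1] size [166.8 122.9] ang 89.3
top blue (254, 170) ctr [630.1  18.3] size [68.7 69.9] ang 26.4
top blue (333, 79) ctr [ 863.6 -181.6] size [22.6 24.2] ang 88.0
top green (351, 168) ctr [ 634.9 -216.8] size [97.7 99.1] ang 16.5
top white (357, 237) ctr [ 467.5 -223. ] size [48.9 49.1] ang 43.4
top white (351, 167) ctr [ 635.2 -216.2] size [49.5 49.3] ang 42.9
top white (143, 234) ctr [478.2 283. ] size [29.  26.1] ang 89.7
top black (502, 34) ctr [ 978.  -614.3] size [65.7 25.1] ang 0.3
0.02 268 [0.4694 0.2322 0.0294] [0.4391 0.2099 0.02  ] [0.5041 0.2766 0.0348]
0.05 120 [0.4655 0.2325 0.0577] [0.4477 0.2187 0.0509] [0.4972 0.2631 0.063 ]
0.086 138 [0.4723 0.2366 0.0939] [0.4536 0.2216 0.0869] [0.4924 0.2612 0.0999]
0.14 53 [0.4724 0.2433 0.1491] [0.4663 0.2368 0.1407] [0.4787 0.2504 0.1523]
[... 572 characters left out ...]
  65.6] ang 14.2
side blue (27, 321) ctr [831.6 277.1] size [ 70.3 144.7] ang 44.4
side blue (279, 320) ctr [463.8 213.2] size [53.6 20.3] ang 51.5
side blue (6, 328) ctr [836.4 313. ] size [13.  37.3] ang 44.4
side green (246, 170) ctr [ 636.5 -224.1] size [99.7 86.1] ang 14.3
side white (314, 178) ctr [ 468.5 -225.6] size [49.6 45. ] ang 14.3
side white (246, 171) ctr [ 635.8 -218.4] size [47.2 50.3] ang 38.8
side white (276, 271) ctr [494.5 113.1] size [38.7 33.5] ang 3.6
side white (277, 258) ctr [499.5  81.2] size [20.7 22.5] ang 46.3
side black (209, 17) ctr [ 2268.2 -4170.9] size [1376.6 3812.4] ang 17.3
[[ 0.9619 -0.0005  0.2733]
 [-0.2733 -0.0014  0.9619]
 [-0.0001 -1.     -0.0015]]
```

View pics/wrist0.png

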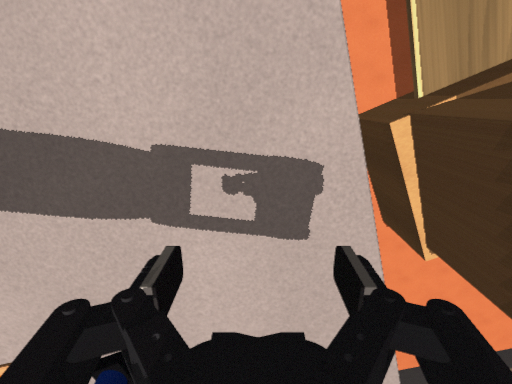

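Both views agree to about 1 mm on the plates (hex 458,7.5; spacer 629.5,18; riser place 626.4,230.7; green disc 635.5,-217). The stack is at about (472,243). The wrist picture shows only bench and the gripper's shadow. Next I'll look at the stack from close by.

```bash
python3 - <<'E'
from h import *
go([.49,.208,.27],27)
E
```

```text
turn [0.001 0.823 0.   ] shift [ 414.5  -61.8 -290.6]
```

Call:
jog_arm:
  plan:
    - [0,0.823,0,414.5,-61.8,-290.6,1]
    - [0,0.823,0,414.5,-61.8,-290.6,1]
    - [0,0.823,0,414.5,-61.8,-290.6,1]
    - [0,0.823,0,414.5,-61.8,-290.6,1]
    - [0,0.823,0,414.5,-61.8,-290.6,1]
    - [0,0.823,0,414.5,-61.8,-290.6,1]
    - [0,0.823,0,414.5,-61.8,-290.6,1]
    - [0,0.823,0,414.5,-61.8,-290.6,1]
    - [0,0.823,0,414.5,-61.8,-290.6,1]
    - [0,0.823,0,414.5,-61.8,-290.6,1]
    - [0,0.823,0,414.5,-61.8,-290.6,1]
    - [0,0.823,0,414.5,-61.8,-290.6,1]
    - [0,0.823,0,414.5,-61.8,-290.6,1]
    - [0,0.823,0,414.5,-61.8,-290.6,1]
    - [0,0.823,0,414.5,-61.8,-290.6,1]
    - [0,0.823,0,414.5,-61.8,-290.6,1]
    - [0,0.823,0,414.5,-61.8,-290.6,1]

```text
time: 1.57
ee_pos: [0.4891, 0.2096, 0.2701]
tcp_rot: [-1.397, 0.855, -0.854]
force: [0.0, 0.4, -0.2]
width: 0.0854
```

```bash
cat >> h.py <<'E'
def snap(tag,n="wrist"):
    c=manip.camera_params(n);p,d=manip.read_camera(n);cv2.imwrite(f"pics/{tag}.png",p);np.savez(tag+".npz",p=p,d=d,c=np.array([c],dtype=object));return c,p,d
E
python3 - <<'E'
from h import *
s=manip.get_obs();print(s["time"],s["ee_pos"],s["width"]);
c,p,d=snap("w1")
X=cloud(c,d)
for nm,lo,hi in [("orange",(5,120,80),(22,255,255)),("blue",(105,150,60),(130,255,255)),("white",(0,0,150),(179,50,255)),("black",(0,0,0),(179,255,40))]:
    for k in blobs(p,lo,hi,300)[:5]: print(nm,cv2.boundingRect(k),cv2.contourArea(k),X[tuple(k.reshape(-1,2).mean(0).astype(int)[::-1])])
E
```

```text
1.5667 [0.4891 0.2096 0.2701] 0.0853707390804127
orange (297, 144, 82, 76) 3227.0 [0.6235 0.2337 0.0098]
orange (244, 248, 70, 60) 2231.0 [0.6266 0.0215 0.0091]
orange (159, 214, 70, 64) 2180.5 [0.4536 0.0132 0.0101]
orange (457, 193, 40, 25) 311.0 [0.8384 0.3065 0.0349]
blue (441, 112, 71, 123) 1782.5 [0.8379 0.356  0.0062]
blue (259, 263, 39, 33) 932.5 [0.6301 0.0189 0.0099]
white (0, 0, 512, 376) 115345.5 [0.4761 0.173  0.0007]
white (211, 115, 62, 65) 1294.0 [0.454  0.1999 0.0017]
white (89, 351, 45, 33) 902.5 [ 0.4172 -0.3735  0.001 ]
white (247, 133, 25, 24) 403.0 [0.4712 0.2482 0.1524]
black (0, 246, 512, 138) 31843.5 [ 0.654  -0.1253  0.001 ]
black (303, 150, 70, 64) 2291.5 [0.6261 0.233  0.0095]
```

View pics/w1.png

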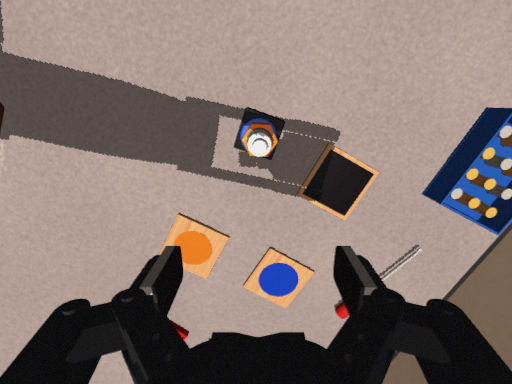

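The wrist view shows the stack at about (259,140) with the pin's spigot at (259,145), and the places below it, free of clutter.

```bash
python3 - <<'E'
from h import *
L=np.load("w1.npz",allow_pickle=True);p,d,c=L["p"],L["d"],L["c"][0]
X=cloud(c,d)
def top(lo,hi,z):
    m=((X[...,2]>lo)&(X[...,2]<hi)).astype(np.uint8);m[:,:200]=0;m[:90]=0;m[200:]=0;m[:,320:]=0
    k=max(cv2.findContours(m,0,cv2.CHAIN_APPROX_NONE)[0],key=cv2.contourArea)
    P=ray(c,k.reshape(-1,2),z)[:,:2]; ce,r=cv2.minEnclosingCircle((P*1000).astype(np.float32));print(z,ce,r,cv2.boundingRect(k),rect(c,k,z))
top(.143,.16,.15);top(.125,.16,.132);top(.088,.1,.094);top(.05,.064,.058);top(.02,.036,.03)
cv2.imwrite("pics/w1c.png",cv2.resize(p[90:190,205:325],(720,600),interpolation=cv2.INTER_CUBIC))
s=manip.get_obs()
E
```

```text
0.15 (472.5641174316406, 245.49232482910156) 8.318855285644531 (252, 139, 15, 16) ((472.5794677734375, 245.50018310546875), (15.086871147155762, 16.07747459411621), 27.103763580322266)
0.132 (472.4258117675781, 245.29127502441406) 14.083259582519531 (247, 132, 24, 25) ((472.17791748046875, 245.18495178222656), (26.296369552612305, 27.176498413085938), 27.10930824279785)
0.094 (472.92279052734375, 244.78134155273438) 22.805713653564453 (241, 124, 36, 33) ((472.56439208984375, 244.58834838867188), (44.679779052734375, 40.36473083496094), 27.098543167114258)
0.058 (470.9446105957031, 245.13746643066406) 25.78765869140625 (240, 117, 37, 34) ((465.5672912597656, 249.5037078857422), (50.91302490234375, 36.8632698059082), 50.425418853759766)
0.03 (471.4662780761719, 245.48770141601562) 42.47572326660156 (233, 108, 52, 44) ((472.0625305175781, 245.2196502685547), (61.882057189941406, 61.83463668823242), 8.158073425292969)
```

View pics/w1c.png

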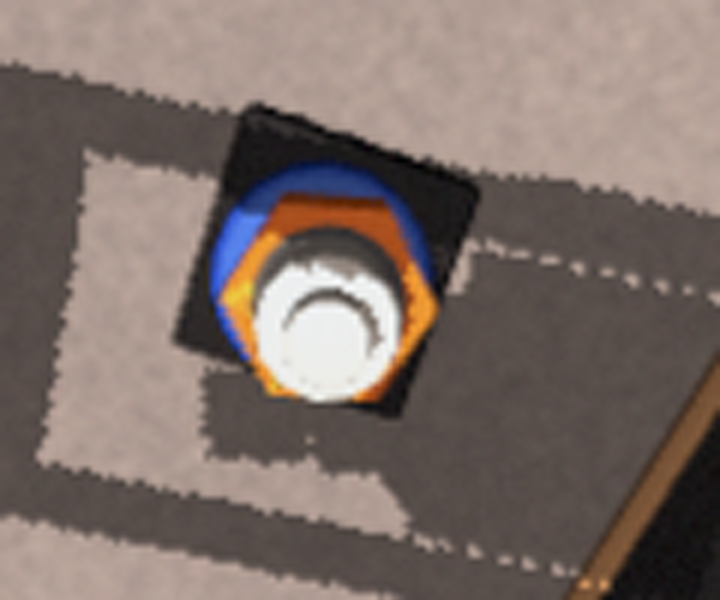

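```bash
python3 - <<'E'
from h import *
go([.4723,.245,.17],27);go([.4723,.245,.097],27)
E
```

```text
turn [ 0.001  0.002 -0.   ] shift [-39.1 100.2   1.2]
turn [ 0.001  0.002 -0.   ] shift [-39.1 173.2   1.2]
```

Call:
jog_arm:
  plan:
    - [0,0,0,-39,100,1,1]
    - [0,0,0,-39,100,1,1]
    - [0,0,0,-39,100,1,1]
    - [0,0,0,-39,100,1,1]
    - [0,0,0,-39,120,1,1]
    - [0,0,0,-39,140,1,1]
    - [0,0,0,-39,155,1,1]
    - [0,0,0,-39,165,1,1]
    - [0,0,0,-39,173,1,1]
    - [0,0,0,-39,173,1,1]
    - [0,0,0,-39,173,1,1]
    - [0,0,0,-39,173,1,-0.3]
    - [0,0,0,-39,173,1,-0.6]
    - [0,0,0,-39,173,1,-0.8]
    - [0,0,0,-39,173,1,-1]
    - [0,0,0,-39,173,1,-1]
    - [0,0,0,-39,173,1,-1]
    - [0,0,0,-39,173,1,-1]
  grip_force: 45

```text
time: 3.12
ee_pos: [0.4736, 0.2437, 0.0982]
tcp_rot: [-1.396, 0.855, -0.856]
force: [-1.0, 0.1, 5.0]
width: 0.0259
```

```bash
python3 - <<'E'
from h import *
s=manip.get_obs();print(s["time"],s["ee_pos"],s["width"],s["force"])
c,p,d=snap("w2");c2,p2,d2=snap("s2","side")
x=proj(c2,[.472,.245,.11])[0].astype(int)
cv2.imwrite("pics/s2c.png",np.hstack([p[100:384,120:400],cv2.resize(p2[max(x[1]-60,0):x[1]+60,x[0]-60:x[0]+60],(284,284))]))
# places from each: carry targets
for z in (.17,):go([s["ee_pos"][0],s["ee_pos"][1],.2],27)
E
```

```text
3.1167 [0.4736 0.2437 0.0982] 0.025857992906935932 [-1.028   0.1088  5.0478]
turn [-0.001 -0.     0.   ] shift [   0.  -101.9    0.1]
```

View pics/s2c.png

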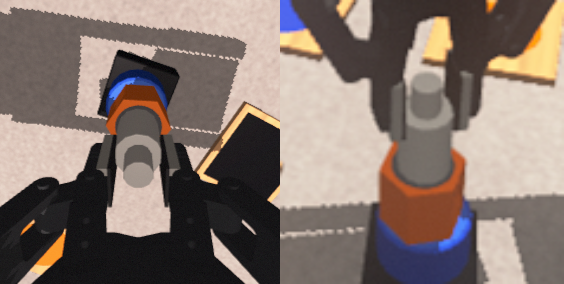

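The pin sits between the pads and nothing else is touched. Next I lift slowly.

Call:
jog_arm:
  plan:
    - [0,0,0,0,-3,0,-1]
    - [0,0,0,0,-6,0,-1]
    - [0,0,0,0,-12,0,-1]
    - [0,0,0,0,-22,0,-1]
    - [0,0,0,0,-40,0,-1]
    - [0,0,0,0,-65,0,-1]
    - [0,0,0,0,-90,0,-1]
    - [0,0,0,0,-102,0,-1]
    - [0,0,0,0,-102,0,-1]
    - [0,0,0,0,-102,0,-1]

```text
time: 4.05
ee_pos: [0.4737, 0.2437, 0.2]
tcp_rot: [-1.395, 0.855, -0.856]
force: [-0.0, -0.2, -3.3]
width: 0.0259
```

```bash
python3 - <<'E'
from h import *
s=manip.get_obs();print(s["time"],s["ee_pos"],s["width"],s["force"])
c,p,d=snap("w3");c2,p2,d2=snap("s3","side")
x=proj(c2,[.472,.245,.15])[0].astype(int);y0=max(x[1]-110,0)
cv2.imwrite("pics/s3c.png",cv2.resize(p2[y0:y0+200,x[0]-100:x[0]+100],(600,600)))
go([.6355,-.217,.17],-19)
E
```

```text
4.05 [0.4737 0.2437 0.2   ] 0.025862882927837477 [-0.0179 -0.1577 -3.2976]
turn [0.003 0.803 0.001] shift [484.2  27.7 -63.3]
```

View pics/s3c.png

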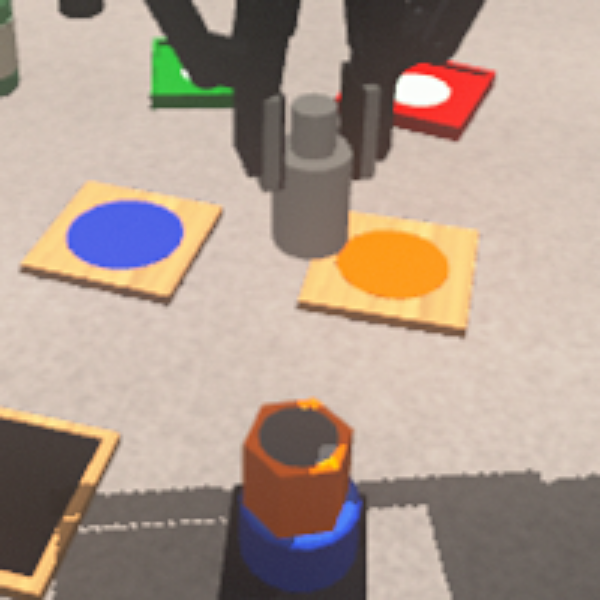

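The pin is lifted upright and the rest of the stack is undisturbed. Next I carry it over to the green tray.

Call:
jog_arm:
  plan:
    - [0,0.02,0,12,1,-2,-1]
    - [0,0.06,0,36,2,-5,-1]
    - [0,0.12,0,72,4,-9,-1]
    - [0,0.18,0,110,6,-14,-1]
    - [0,0.24,0,148,8,-19,-1]
    - [0,0.31,0,186,11,-24,-1]
    - [0,0.37,0,224,13,-29,-1]
    - [0,0.43,0,262,15,-34,-1]
    - [0,0.5,0,300,17,-39,-1]
    - [0,0.56,0,338,19,-44,-1]
    - [0,0.62,0,376,21,-49,-1]
    - [0,0.68,0,412,23,-54,-1]
    - [0,0.74,0,444,25,-58,-1]
    - [0,0.78,0,468,27,-61,-1]
    - [0,0.803,0,480,28,-63,-1]
    - [0,0.803,0,486,28,-64,-1]
    - [0,0.803,0,486,28,-64,-1]
    - [0,0.803,0,486,28,-64,-1]

```text
time: 5.65
ee_pos: [0.6362, -0.2175, 0.1708]
tcp_rot: [-1.034, 1.45, -1.447]
force: [0.0, -0.4, -1.6]
width: 0.0259
```

```bash
python3 - <<'E'
from h import *
s=manip.get_obs();print(s["time"],s["ee_pos"],s["width"],s["force"])
go([.635,-.2188,.05],-19);go([.635,-.2188,.0122],-19)
c,p,d=snap("w4"); 
for n in("top",):
    c2,p2,d2=snap("t4",n); x=proj(c2,[.635,-.217,.05])[0].astype(int)
    for k in blobs(p,(50,150,40),(75,255,255),400)[:2]: print(rect(c,k,.013))
cv2.imwrite("pics/w4c.png",p[100:384,100:420])
E
```

```text
5.65 [ 0.6362 -0.2175  0.1708] 0.025874560994079004 [ 0.0165 -0.3751 -1.5585]
turn [ 0.002  0.001 -0.001] shift [  1.7 120.8  -0.6]
turn [ 0.002  0.001 -0.001] shift [  1.7 158.6  -0.5]
((635.388427734375, -216.98944091796875), (98.69651794433594, 99.93035125732422), 16.633132934570312)
```

Call:
jog_arm:
  plan:
    - [0,0,0,2,25,-0.5,-1]
    - [0,0,0,2,55,-0.5,-1]
    - [0,0,0,2,85,-0.5,-1]
    - [0,0,0,2,110,-0.5,-1]
    - [0,0,0,2,130,-0.5,-1]
    - [0,0,0,2,145,-0.5,-1]
    - [0,0,0,2,152,-0.5,-1]
    - [0,0,0,2,155,-0.5,-1]
    - [0,0,0,2,156.5,-0.5,-1]
    - [0,0,0,2,157,-0.5,-1]
    - [0,0,0,2,157.5,-0.5,-1]
    - [0,0,0,2,157.5,-0.5,-1]
    - [0,0,0,2,157.5,-0.5,-1]

```text
time: 6.83
ee_pos: [0.6363, -0.2206, 0.0151]
tcp_rot: [-1.033, 1.448, -1.451]
force: [-0.0, 0.1, -1.9]
width: 0.0258
```

```bash
python3 - <<'E'
from h import *
s=manip.get_obs();print(s["time"],s["ee_pos"],s["width"],s["force"],s["torque"])
c2,p2,d2=snap("s5","side")
x=proj(c2,[.635,-.217,.03])[0].astype(int)
c,p,d=snap("w5")
cv2.imwrite("pics/s5c.png",np.hstack([cv2.resize(p2[x[1]-40:x[1]+40,x[0]-40:x[0]+40],(400,400),interpolation=cv2.INTER_CUBIC),cv2.resize(p[100:384,110:394],(400,400))]))
E
```

```text
6.8333 [ 0.6363 -0.2206  0.0151] 0.025752979588425685 [-0.0006  0.1126 -1.9374] [ 0.0205  0.024  -0.0008]
```

View pics/s5c.png

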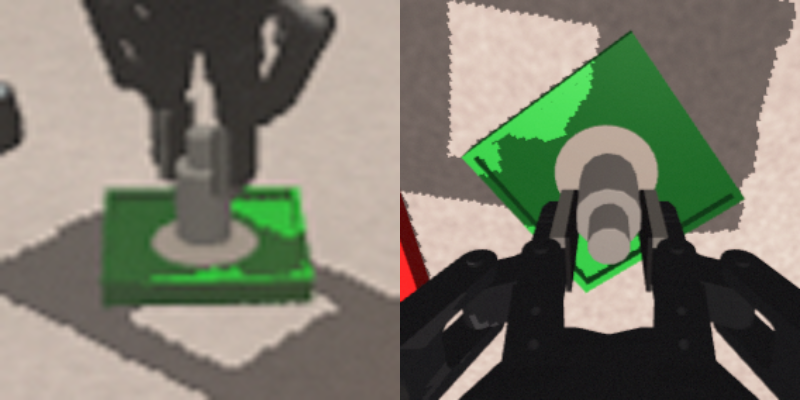

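Still about 3 mm clear, with the pin over the disc. I'll shift 2 mm back and go down until contact.

Call:
jog_arm:
  plan:
    - [0,0,0,-2,0,0,-1]
    - [0,0,0,-2,1,0,-1]
    - [0,0,0,-2,1.5,0,-1]
    - [0,0,0,-2,2,0,-1]
    - [0,0,0,-2,2.3,0,-1]
    - [0,0,0,-2,2.3,0,-1]
    - [0,0,0,-2,2.3,0,-1]

```text
time: 7.52
ee_pos: [0.6364, -0.2183, 0.0122]
tcp_rot: [-1.033, 1.449, -1.449]
force: [-2.6, 1.4, 5.0]
width: 0.0259
```

Call:
jog_arm:
  plan:
    - [0,0,0,0,0.4,0,-1]
    - [0,0,0,0,0.8,0,-1]
    - [0,0,0,0,0.8,0,-1]

```text
time: 7.77
ee_pos: [0.6364, -0.2183, 0.0122]
tcp_rot: [-1.034, 1.449, -1.449]
force: [-6.1, 3.3, 10.3]
width: 0.0256
```

Contact is at exactly the height expected. Release and retreat.

Call:
jog_arm:
  plan:
    - [0,0,0,0,-1,0,-1]
    - [0,0,0,0,-1,0,-0.3]
    - [0,0,0,0,-1,0,-0.2]
    - [0,0,0,0,-1,0,0]
    - [0,0,0,0,-1,0,0.1]
    - [0,0,0,0,-1,0,0.1]
    - [0,0,0,0,-1,0,0.1]
    - [0,0,0,0,-8,0,0.1]
    - [0,0,0,0,-20,0,0.1]
    - [0,0,0,0,-50,0,0.1]
    - [0,0,0,0,-90,0,0.1]
    - [0,0,0,0,-130,0,0.5]
    - [0,0,0,0,-170,0,1]
    - [0,0,0,0,-200,0,1]
    - [0,0,0,0,-210,0,1]
    - [0,0,0,0,-210,0,1]

```text
time: 9.1
ee_pos: [0.6387, -0.2194, 0.2273]
tcp_rot: [-1.029, 1.441, -1.456]
force: [1.1, -0.1, 0.4]
width: 0.0856
```

```bash
python3 - <<'E'
from h import *
s=manip.get_obs();print(s["time"],s["ee_pos"],s["width"],s["force"])
c,p,d=snap("w6");X=cloud(c,d)
m=((X[...,2]>.058)&(X[...,2]<.07)&(abs(X[...,0]-.636)<.04)&(abs(X[...,1]+.217)<.04)).astype(np.uint8)
print("pin top",X[m>0].mean(0),m.sum())
go([.49,.212,.2],57);go([.4723,.245,.2],57)
E
```

```text
9.1 [ 0.6387 -0.2194  0.2273] 0.0856235941585758 [ 1.0559 -0.1108  0.4027]
pin top [ 0.6366 -0.2156  0.0651] 128
turn [-0.003 -1.327  0.003] shift [-359.3   22.  -279.7]
turn [-0.003 -1.327  0.003] shift [-384.7   21.9 -307.2]
```

Pin stands at (636.6,-215.6), top at 65 mm, which is good. Back to look at the hex block.

Call:
jog_arm:
  plan:
    - [0,-1.327,0,-375,2,-268,1]
    - [0,-1.327,0,-375,2,-268,1]
    - [0,-1.327,0,-375,2,-268,1]
    - [0,-1.327,0,-375,2,-268,1]
    - [0,-1.327,0,-375,2,-268,1]
    - [0,-1.327,0,-375,2,-268,1]
    - [0,-1.327,0,-375,2,-268,1]
    - [0,-1.327,0,-375,2,-268,1]
    - [0,-1.327,0,-375,2,-268,1]
    - [0,-1.327,0,-375,2,-268,1]
    - [0,-1.327,0,-375,2,-268,1]
    - [0,-1.327,0,-375,2,-268,1]
    - [0,-1.327,0,-375,2,-268,1]
    - [0,-1.327,0,-375,2,-268,1]
    - [0,-1.327,0,-375,2,-268,1]
    - [0,-1.327,0,-375,2,-268,1]

```text
time: 10.48
ee_pos: [0.5054, 0.2219, 0.2181]
tcp_rot: [-1.524, 0.454, -0.452]
force: [0.0, 0.5, 0.6]
width: 0.0856
```

```bash
python3 - <<'E'
from h import *
s=manip.get_obs();print(s["time"],s["ee_pos"],s["width"])
c,p,d=snap("w7");X=cloud(c,d)
near=(abs(X[...,0]-.472)<.05)&(abs(X[...,1]-.245)<.05)
for lo,hi,z in [(.088,.1,.094),(.052,.064,.058),(.024,.036,.03)]:
    m=(near&(X[...,2]>lo)&(X[...,2]<hi)).astype(np.uint8)
    k=max(cv2.findContours(m,0,cv2.CHAIN_APPROX_NONE)[0],key=cv2.contourArea)
    P=(ray(c,k.reshape(-1,2),z)[:,:2]*1000).astype(np.float32);h=cv2.convexHull(P)
    print(z,X[m>0].mean(0),cv2.minEnclosingCircle(P),cv2.minAreaRect(P))
    if z==.094:
        h=h.reshape(-1,2)
        th=np.radians(np.arange(180));w=[np.ptp(h@[np.cos(t),np.sin(t)]) for t in th]
        w3=[(w[i]+w[i+60]+w[i+120])/3 for i in range(60)];i=int(np.argmin(w3));print("flat normals",i,w3[i],w[i],w[i+60],w[i+120])
        cs=np.array([[np.cos(t),np.sin(t)] for t in th]);A=cs[[i,i+60,i+120]]
        print("mid",np.linalg.lstsq(A,[( (h@a).max()+(h@a).min())/2 for a in A],rcond=None)[0])
go([.4723,.245,.13],57);go([.4723,.245,.0605],57)
E
```

```text
10.4833 [0.5054 0.2219 0.2181] 0.08563093999759959
0.094 [0.4727 0.2454 0.0957] ((473.2232666015625, 244.86746215820312), 22.942115783691406) ((473.2818603515625, 245.08229064941406), (40.03925704956055, 45.689884185791016), 52.4517936706543)
flat normals 53 40.44588548860728 40.11373115194294 40.47830640977149 40.7456189041074
mid [473.2572 245.022 ]
0.058 [0.4581 0.25   0.0598] ((471.2507019042969, 244.8382110595703), 25.760944366455078) ((461.203369140625, 247.13510131835938), (51.01445007324219, 30.329158782958984), 78.28507232666016)
0.03 [0.4633 0.2521 0.0315] ((472.1839904785156, 244.7935028076172), 42.218685150146484) ((472.3202209472656, 244.9688720703125), (61.81686019897461, 61.941062927246094), 8.07962417602539)
turn [ 0.001 -0.003 -0.   ] shift [-40.5  88.4   1.1]
turn [ 0.001 -0.003 -0.   ] shift [-40.4 157.9   1.2]
```

View pics/w7.png

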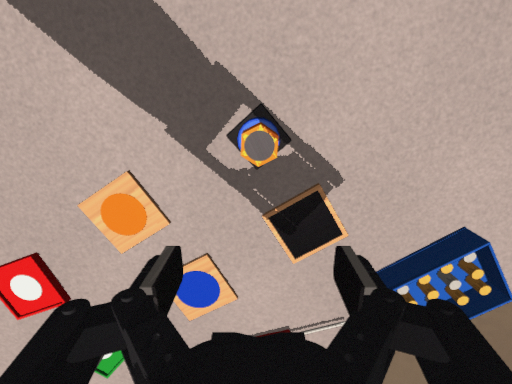

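Hex: flat normals at 53°, across flats 40.4 mm, centre (473.2,245.0), still in place. Before gripping it I'll check from stored depth how far the fingertips actually reach.

```bash
python3 - <<'E'
from h import *
# tool-frame finger points; camera is fixed to the tool: use current pose + current image (w7, open) and transform for w4 (gripped 26mm)
s=manip.get_obs();R0=R.from_rotvec(s["tcp_rot"]);V=manip.camera_params("wrist")["view"]
T=np.eye(4);T[:3,:3]=R0.as_matrix();T[:3,3]=s["ee_pos"];C=V@T   # tool->cam, constant
for tag in("w7","w4"):
    L=np.load(tag+".npz",allow_pickle=True);c=dict(L["c"][0]);c["view"]=C
    X=cloud(c,L["d"])*1000;ok=(L["d"]>0)&(abs(X[...,0])<14)&(X[...,1]>-70)&(X[...,1]<6)
    for sg in(1,-1):
        for a,b in((10,20),(20,30),(30,40),(40,48),(48,60)):
            q=X[ok&(X[...,2]*sg>a)&(X[...,2]*sg<b)]
            if len(q)>5: print(tag,sg,(a,b),len(q),"fwd",np.percentile(q[:,1],[50,90,98]).round(1),"x",np.percentile(q[:,0],[2,98]).round(1))
go([.473,.245,.12],53);go([.473,.245,.057],53)
E
```

```text
w7 1 (40, 48) 1216 fwd [-56.9 -43.  -38.9] x [-12.    9.8]
w7 1 (48, 60) 428 fwd [-58.5 -47.1 -43.4] x [-12.   -6.7]
w7 -1 (40, 48) 1334 fwd [-56.8 -43.  -39. ] x [-12.1   9.7]
w7 -1 (48, 60) 308 fwd [-58.8 -47.4 -44.3] x [-11.5  -6.7]
w4 1 (10, 20) 1245 fwd [-49.1 -29.9  -7.2] x [-12.6   9.1]
w4 1 (20, 30) 413 fwd [-49.5 -36.  -31.4] x [-13.7  -6.8]
w4 1 (30, 40) 70 fwd [-68.2 -66.7 -66. ] x [-12.4  -6.9]
w4 -1 (10, 20) 1160 fwd [-52.3 -31.9  -9.5] x [-12.7   9. ]
w4 -1 (20, 30) 385 fwd [-50.3 -36.  -31.8] x [-13.4  -6.8]
w4 -1 (30, 40) 52 fwd [-68.9 -67.2 -66.2] x [-12.7  -6.8]
turn [ 0.001  0.067 -0.   ] shift [-39.9  98.4   1.5]
turn [ 0.001  0.067 -0.   ] shift [-39.8 161.4   1.6]
```

Call:
jog_arm:
  plan:
    - [0,0.067,0,-40,90,1.5,1]
    - [0,0.067,0,-40,90,1.5,1]
    - [0,0.067,0,-40,110,1.5,1]
    - [0,0.067,0,-40,130,1.5,1]
    - [0,0.067,0,-40,145,1.5,1]
    - [0,0.067,0,-40,158,1.5,1]
    - [0,0.067,0,-40,158,1.5,1]
    - [0,0.067,0,-40,158,1.5,0.4]
    - [0,0.067,0,-40,158,1.5,0.3]
    - [0,0.067,0,-40,158,1.5,0.3]
    - [0,0.067,0,-40,158,1.5,0.3]

```text
time: 11.45
ee_pos: [0.4736, 0.2467, 0.0622]
tcp_rot: [-1.51, 0.502, -0.505]
force: [-0.7, -0.3, 0.0]
width: 0.0558
```

```bash
python3 - <<'E'
from h import *
s=manip.get_obs();print(s["time"],s["ee_pos"],s["width"])
c,p,d=snap("w8");c2,p2,d2=snap("s8","side")
x=proj(c2,[.472,.245,.07])[0].astype(int)
y0=x[1]-60
print("side px of TCP height on axis",proj(c2,[s["ee_pos"]])[0]-[x[0]-60,y0],"x5")
cv2.imwrite("pics/s8c.png",cv2.resize(p2[y0:y0+110,x[0]-60:x[0]+60],None,fx=5,fy=5,interpolation=cv2.INTER_CUBIC))
go([.473,.245,.05],53)
E
```

```text
11.45 [0.4736 0.2467 0.0622] 0.05579827727590467
side px of TCP height on axis [59.2526 65.7042] x5
turn [-0.001  0.003  0.001] shift [ 0.9 11.8 -1.5]
```

View pics/s8c.png

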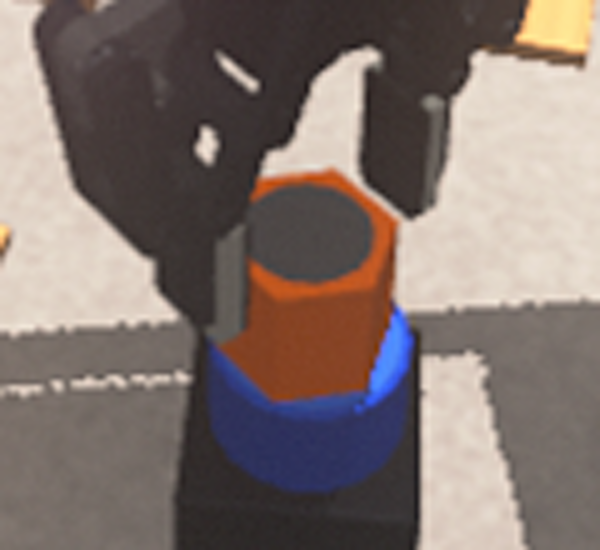

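```bash
python3 - <<'E'
from h import *
c=manip.camera_params("side");s=manip.get_obs()
x=proj(c,[.472,.245,.07])[0].astype(int);o=x-60
j=np.array([np.cos(np.radians(53)),np.sin(np.radians(53))])
for r in(28,33):
  for sg in(1,-1):
    print(r,sg,[((proj(c,[*(s["ee_pos"][:2]+sg*j*r/1e3),z])[0]-o)*5).round().tolist()+[z] for z in(.062,.072,.082)])
E
```

```text
28 1 [[212.0, 387.0, 0.062], [212.0, 359.0, 0.072], [212.0, 330.0, 0.082]]
28 -1 [[378.0, 276.0, 0.062], [380.0, 249.0, 0.072], [382.0, 221.0, 0.082]]
33 1 [[196.0, 397.0, 0.062], [196.0, 369.0, 0.072], [196.0, 340.0, 0.082]]
33 -1 [[392.0, 267.0, 0.062], [394.0, 240.0, 0.072], [396.0, 212.0, 0.082]]
```

Fingertips are about 17 mm above the nominal TCP at this opening, so I go lower: TCP to 50 mm, tips about 8 mm above the spacer.

Call:
jog_arm:
  plan:
    - [0,0,0,1,4,-1.5,0.3]
    - [0,0,0,1,8,-1.5,0.3]
    - [0,0,0,1,13,-1.5,0.3]
    - [0,0,0,1,13,-1.5,0.3]
    - [0,0,0,1,13,-1.5,0.1]
    - [0,0,0,1,13,-1.5,0]
    - [0,0,0,1,13,-1.5,-0.1]
    - [0,0,0,1,13,-1.5,-0.3]
    - [0,0,0,1,13,-1.5,-1]
    - [0,0,0,1,13,-1.5,-1]
    - [0,0,0,1,13,-1.5,-1]
    - [0,0,0,1,13,-1.5,-1]

```text
time: 12.55
ee_pos: [0.4726, 0.2449, 0.048]
tcp_rot: [-1.511, 0.503, -0.504]
force: [1.0, 0.5, -1.1]
width: 0.0392
```

```bash
python3 - <<'E'
from h import *
s=manip.get_obs();print(s["time"],s["ee_pos"],s["width"],s["force"])
c2,p2,d2=snap("s9","side")
x=proj(c2,[.472,.245,.07])[0].astype(int);y0=x[1]-60
cv2.imwrite("pics/s9c.png",cv2.resize(p2[y0:y0+110,x[0]-60:x[0]+60],None,fx=5,fy=5,interpolation=cv2.INTER_CUBIC))
E
```

```text
12.55 [0.4726 0.2449 0.048 ] 0.039184417049551445 [ 1.0221  0.5432 -1.1224]
```

View pics/s9c.png

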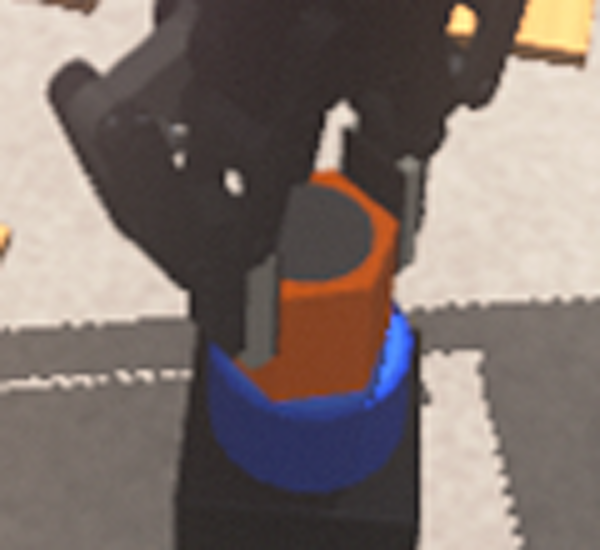

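Good grip on the flats, clear of the spacer. Lift.

Call:
jog_arm:
  plan:
    - [0,0,0,0,-3,0,-1]
    - [0,0,0,0,-6,0,-1]
    - [0,0,0,0,-12,0,-1]
    - [0,0,0,0,-24,0,-1]
    - [0,0,0,0,-45,0,-1]
    - [0,0,0,0,-70,0,-1]
    - [0,0,0,0,-95,0,-1]
    - [0,0,0,0,-105,0,-1]
    - [0,0,0,0,-105,0,-1]

```text
time: 13.35
ee_pos: [0.4748, 0.2456, 0.157]
tcp_rot: [-1.507, 0.498, -0.507]
force: [-0.6, 0.2, -3.0]
width: 0.0391
```

```bash
python3 - <<'E'
from h import *
s=manip.get_obs();print(s["time"],s["ee_pos"],s["width"],s["force"])
c,p,d=snap("w10");X=cloud(c,d)
for lo,hi in[(.05,.065),(.02,.036)]:
    m=(abs(X[...,0]-.472)<.05)&(abs(X[...,1]-.245)<.05)&(X[...,2]>lo)&(X[...,2]<hi);q=X[m];print(m.sum(),cv2.minEnclosingCircle((q[:,:2]*1000).astype(np.float32)) if len(q) else "")
go([.458,.0075,.12],1)
E
```

```text
13.35 [0.4748 0.2456 0.157 ] 0.03913556040320542 [-0.63    0.2347 -3.0268]
1890 ((471.2265319824219, 245.24574279785156), 25.849933624267578)
960 ((472.0089111328125, 245.5918731689453), 42.30793762207031)
turn [-0.004  0.911  0.001] shift [ 130.    34.3 -199.5]
```

Call:
jog_arm:
  plan:
    - [0,0.03,0,4,0,-6,-1]
    - [0,0.1,0,14,2,-21,-1]
    - [0,0.2,0,28,5,-42,-1]
    - [0,0.3,0,42,8,-64,-1]
    - [0,0.4,0,56,11,-86,-1]
    - [0,0.5,0,70,14,-108,-1]
    - [0,0.6,0,84,17,-130,-1]
    - [0,0.7,0,98,20,-150,-1]
    - [0,0.8,0,112,25,-170,-1]
    - [0,0.88,0,124,30,-188,-1]
    - [0,0.911,0,129,34,-197,-1]
    - [0,0.911,0,130,34,-199.5,-1]
    - [0,0.911,0,130,34,-199.5,-1]
    - [0,0.911,0,130,34,-199.5,-1]

```text
time: 14.57
ee_pos: [0.4564, 0.0078, 0.1184]
tcp_rot: [-1.218, 1.197, -1.195]
force: [0.1, -0.8, -2.5]
width: 0.039
```

```bash
python3 - <<'E'
from h import *
s=manip.get_obs();print(s["time"],s["ee_pos"],s["width"],s["force"])
c,p,d=snap("w11")
for k in blobs(p,(8,120,80),(22,255,255),800)[:3]: print(rect(c,k,.008))
go([.458,.0075,.003],1);go([.458,.0075,-.002],1)
E
```

```text
14.5667 [0.4564 0.0078 0.1184] 0.03897773207827049 [ 0.0572 -0.7734 -2.4763]
((458.1680908203125, -49.28075408935547), (213.26866149902344, 99.19876861572266), 89.23542022705078)
turn [ 0.     0.001 -0.   ] shift [  0.6 115.8   1.3]
turn [ 0.     0.001 -0.   ] shift [  0.6 120.8   1.3]
```

Call:
jog_arm:
  plan:
    - [0,0,0,0.6,20,1,-1]
    - [0,0,0,0.6,45,1,-1]
    - [0,0,0,0.6,70,1,-1]
    - [0,0,0,0.6,92,1,-1]
    - [0,0,0,0.6,106,1,-1]
    - [0,0,0,0.6,113,1,-1]
    - [0,0,0,0.6,116,1,-1]
    - [0,0,0,0.6,117.5,1,-1]
    - [0,0,0,0.6,117.5,1,-1]
    - [0,0,0,0.6,117.5,1,-1]

```text
time: 15.45
ee_pos: [0.459, 0.0066, 0.0025]
tcp_rot: [-1.216, 1.195, -1.198]
force: [0.9, 0.2, -2.9]
width: 0.0392
```

Call:
jog_arm:
  plan:
    - [0,0,0,0,0.5,0,-1]
    - [0,0,0,0,1,0,-1]
    - [0,0,0,0,1.5,0,-1]
    - [0,0,0,0,1.5,0,-1]

```text
time: 15.78
ee_pos: [0.458, 0.0065, 0.0001]
tcp_rot: [-1.217, 1.196, -1.197]
force: [-0.9, -0.3, -1.6]
width: 0.0389
```

Call:
jog_arm:
  plan:
    - [0,0,0,0,0.5,0,-1]
    - [0,0,0,0,1,0,-1]
    - [0,0,0,0,1.5,0,-1]
    - [0,0,0,0,1.5,0,-1]

```text
time: 16.12
ee_pos: [0.4577, 0.0066, -0.0017]
tcp_rot: [-1.217, 1.197, -1.197]
force: [-1.2, 0.2, -2.3]
width: 0.0392
```

Call:
jog_arm:
  plan:
    - [0,0,0,0,0.4,0,-1]
    - [0,0,0,0,0.8,0,-1]
    - [0,0,0,0,0.8,0,-1]

```text
time: 16.37
ee_pos: [0.4578, 0.0066, -0.002]
tcp_rot: [-1.217, 1.197, -1.196]
force: [-2.3, 0.5, 4.2]
width: 0.0393
```

Contact as computed (−2 mm). Release and rise.

Call:
jog_arm:
  plan:
    - [0,0,0,0,-0.5,0,-1]
    - [0,0,0,0,-0.5,0,0]
    - [0,0,0,0,-0.5,0,0.1]
    - [0,0,0,0,-0.5,0,0.3]
    - [0,0,0,0,-0.5,0,0.4]
    - [0,0,0,0,-0.5,0,0.4]
    - [0,0,0,0,-0.5,0,0.4]
    - [0,0,0,0,-8,0,0.4]
    - [0,0,0,0,-25,0,0.4]
    - [0,0,0,0,-55,0,0.4]
    - [0,0,0,0,-95,0,0.4]
    - [0,0,0,0,-135,0,1]
    - [0,0,0,0,-170,0,1]
    - [0,0,0,0,-180,0,1]
    - [0,0,0,0,-180,0,1]

```text
time: 17.62
ee_pos: [0.4606, 0.0062, 0.1822]
tcp_rot: [-1.212, 1.19, -1.202]
force: [-0.4, 0.8, -1.3]
width: 0.0856
```

```bash
python3 - <<'E'
from h import *
s=manip.get_obs();print(s["time"],s["ee_pos"],s["width"],s["force"])
c,p,d=snap("w12");X=cloud(c,d)
m=(abs(X[...,0]-.458)<.04)&(abs(X[...,1]-.0075)<.04)&(X[...,2]>.038)&(X[...,2]<.052);q=X[m]
print("hex top",q.mean(0),cv2.minEnclosingCircle((q[:,:2]*1000).astype(np.float32)))
go([.4715,.245,.13],28);go([.4715,.245,.016],28)
E
```

```text
17.6167 [0.4606 0.0062 0.1822] 0.08564694882963343 [-0.4462  0.7739 -1.3241]
hex top [0.4577 0.0074 0.0456] ((457.73712158203125, 6.473899841308594), 22.773178100585938)
turn [-0.003 -0.472  0.002] shift [-238.4   49.1   16.5]
turn [-0.003 -0.472  0.002] shift [-238.5  163.1   16.1]
```

Call:
jog_arm:
  plan:
    - [0,-0.472,0,-238.5,49,16.5,1]
    - [0,-0.472,0,-238.5,49,16.5,1]
    - [0,-0.472,0,-238.5,49,16.5,1]
    - [0,-0.472,0,-238.5,49,16.5,1]
    - [0,-0.472,0,-238.5,49,16.5,1]
    - [0,-0.472,0,-238.5,49,16.5,1]
    - [0,-0.472,0,-238.5,49,16.5,1]
    - [0,-0.472,0,-238.5,49,16.5,1]
    - [0,-0.472,0,-238.5,49,16.5,1]
    - [0,-0.472,0,-238.5,80,16.5,1]
    - [0,-0.472,0,-238.5,105,16.5,1]
    - [0,-0.472,0,-238.5,125,16.5,1]
    - [0,-0.472,0,-238.5,140,16.5,1]
    - [0,-0.472,0,-238.5,150,16.5,1]
    - [0,-0.472,0,-238.5,156,16.5,1]
    - [0,-0.472,0,-238.5,156,16.5,1]
    - [0,-0.472,0,-238.5,156,16.5,1]

```text
time: 19.08
ee_pos: [0.4707, 0.2449, 0.022]
tcp_rot: [-1.401, 0.842, -0.843]
force: [-0.4, 0.3, -0.4]
width: 0.0851
```

```bash
python3 - <<'E'
from h import *
s=manip.get_obs();print(s["time"],s["ee_pos"],s["width"],s["force"])
go([.4715,.245,.020],28)
E
```

```text
19.0833 [0.4707 0.2449 0.022 ] 0.08510979861057637 [-0.4033  0.3012 -0.4193]
turn [-0.    -0.001  0.   ] shift [0.3 2.  0.7]
```

Close gently on the spacer, then check.

Call:
jog_arm:
  plan:
    - [0,0,0,0.5,1.5,0.7,0.6]
    - [0,0,0,0.5,1.5,0.7,0.4]
    - [0,0,0,0.5,1.5,0.7,0.3]
    - [0,0,0,0.5,1.5,0.7,0.2]
    - [0,0,0,0.5,1.5,0.7,0]
    - [0,0,0,0.5,1.5,0.7,-1]
    - [0,0,0,0.5,1.5,0.7,-1]
    - [0,0,0,0.5,1.5,0.7,-1]

```text
time: 19.75
ee_pos: [0.4715, 0.2454, 0.0211]
tcp_rot: [-1.401, 0.841, -0.842]
force: [-1.0, -1.5, 5.5]
width: 0.049
```

```bash
python3 - <<'E'
from h import *
s=manip.get_obs();print(s["time"],s["ee_pos"],s["width"],s["force"])
c2,p2,d2=snap("s13","side")
x=proj(c2,[.472,.245,.05])[0].astype(int);y0=x[1]-60
cv2.imwrite("pics/s13c.png",cv2.resize(p2[y0:y0+110,x[0]-60:x[0]+60],None,fx=5,fy=5,interpolation=cv2.INTER_CUBIC))
E
```

```text
19.75 [0.4715 0.2454 0.0211] 0.049031810173966656 [-1.0343 -1.4752  5.5029]
```

View pics/s13c.png

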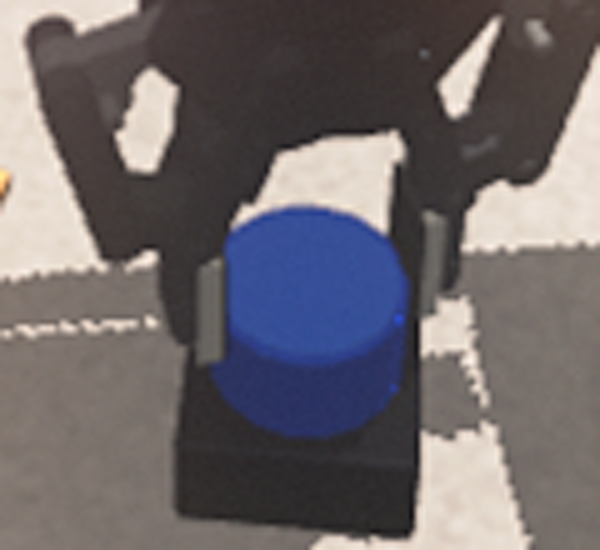

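Spacer gripped, riser untouched. Lift.

Call:
jog_arm:
  plan:
    - [0,0,0,0,-3,0,-1]
    - [0,0,0,0,-6,0,-1]
    - [0,0,0,0,-12,0,-1]
    - [0,0,0,0,-24,0,-1]
    - [0,0,0,0,-45,0,-1]
    - [0,0,0,0,-70,0,-1]
    - [0,0,0,0,-95,0,-1]
    - [0,0,0,0,-105,0,-1]
    - [0,0,0,0,-105,0,-1]

```text
time: 20.55
ee_pos: [0.4737, 0.2461, 0.1291]
tcp_rot: [-1.396, 0.837, -0.845]
force: [0.4, -0.4, -1.9]
width: 0.0489
```

```bash
python3 - <<'E'
from h import *
s=manip.get_obs();print(s["time"],s["ee_pos"],s["width"],s["force"])
c,p,d=snap("w14");X=cloud(c,d)
m=(abs(X[...,0]-.472)<.06)&(abs(X[...,1]-.245)<.06)&(X[...,2]>.02)&(X[...,2]<.037);q=(X[m][:,:2]*1000).astype(np.float32);print("riser",cv2.minAreaRect(q),len(q))
go([.6295,.018,.1],2)
E
```

```text
20.55 [0.4737 0.2461 0.1291] 0.04889571245125488 [ 0.4307 -0.3903 -1.8803]
riser ((472.3085632324219, 245.80340576171875), (61.8775749206543, 61.515037536621094), 8.275646209716797) 2912
turn [-0.004  0.454 -0.   ] shift [274.8  27.   31.8]
```

Call:
jog_arm:
  plan:
    - [0,0.02,0,10,0,1,-1]
    - [0,0.06,0,30,2,3,-1]
    - [0,0.1,0,60,5,7,-1]
    - [0,0.15,0,92,8,11,-1]
    - [0,0.2,0,124,11,14,-1]
    - [0,0.26,0,156,14,18,-1]
    - [0,0.31,0,188,17,22,-1]
    - [0,0.36,0,218,20,25,-1]
    - [0,0.41,0,246,23,28,-1]
    - [0,0.44,0,264,26,30,-1]
    - [0,0.454,0,273,27,32,-1]
    - [0,0.454,0,275,27,32,-1]
    - [0,0.454,0,275,27,32,-1]
    - [0,0.454,0,275,27,32,-1]

```text
time: 21.77
ee_pos: [0.6278, 0.0186, 0.0977]
tcp_rot: [-1.227, 1.183, -1.181]
force: [0.4, 1.2, -1.5]
width: 0.049
```

```bash
python3 - <<'E'
from h import *
s=manip.get_obs();print(s["time"],s["ee_pos"],s["width"],s["force"])
go([.6295,.018,.003],2)
E
```

```text
21.7667 [0.6278 0.0186 0.0977] 0.048977784193031594 [ 0.4204  1.2172 -1.4547]
turn [ 0.001  0.002 -0.001] shift [ 0.8 94.7  1.8]
```

Call:
jog_arm:
  plan:
    - [0,0,0,0.6,20,1,-1]
    - [0,0,0,0.6,45,1,-1]
    - [0,0,0,0.6,68,1,-1]
    - [0,0,0,0.6,83,1,-1]
    - [0,0,0,0.6,91,1,-1]
    - [0,0,0,0.6,94,1,-1]
    - [0,0,0,0.6,95.5,1,-1]
    - [0,0,0,0.6,95.5,1,-1]
    - [0,0,0,0.6,95.5,1,-1]

```text
time: 22.52
ee_pos: [0.6307, 0.017, 0.0041]
tcp_rot: [-1.224, 1.181, -1.184]
force: [0.6, -0.7, -2.2]
width: 0.0488
```

Call:
jog_arm:
  plan:
    - [0,0,0,0,0.5,0,-1]
    - [0,0,0,0,1,0,-1]
    - [0,0,0,0,1.5,0,-1]
    - [0,0,0,0,1.5,0,-1]

```text
time: 22.85
ee_pos: [0.6297, 0.0168, 0.0013]
tcp_rot: [-1.225, 1.183, -1.184]
force: [-0.1, -0.1, -1.6]
width: 0.0485
```

Call:
jog_arm:
  plan:
    - [0,0,0,0,0.5,0,-1]
    - [0,0,0,0,1,0,-1]
    - [0,0,0,0,1.4,0,-1]
    - [0,0,0,0,1.4,0,-1]

```text
time: 23.18
ee_pos: [0.6294, 0.0169, -0.0005]
tcp_rot: [-1.226, 1.184, -1.183]
force: [0.5, 0.2, -2.5]
width: 0.0487
```

Call:
jog_arm:
  plan:
    - [0,0,0,0,0.4,0,-1]
    - [0,0,0,0,0.8,0,-1]
    - [0,0,0,0,0.8,0,-1]

```text
time: 23.43
ee_pos: [0.6296, 0.0169, -0.0008]
tcp_rot: [-1.226, 1.183, -1.183]
force: [-2.2, -0.0, 1.7]
width: 0.0486
```

Contact. Release with an opening of about 64 mm and rise.

Call:
jog_arm:
  plan:
    - [0,0,0,0,0,0,-1]
    - [0,0,0,0,0,0,0.3]
    - [0,0,0,0,0,0,0.4]
    - [0,0,0,0,0,0,0.6]
    - [0,0,0,0,0,0,0.7]
    - [0,0,0,0,0,0,0.7]
    - [0,0,0,0,0,0,0.7]
    - [0,0,0,0,-8,0,0.7]
    - [0,0,0,0,-25,0,0.7]
    - [0,0,0,0,-55,0,0.7]
    - [0,0,0,0,-95,0,0.7]
    - [0,0,0,0,-130,0,1]
    - [0,0,0,0,-140,0,1]
    - [0,0,0,0,-140,0,1]

```text
time: 24.6
ee_pos: [0.633, 0.0166, 0.1449]
tcp_rot: [-1.219, 1.176, -1.189]
force: [1.2, -0.4, -0.6]
width: 0.0855
```

```bash
python3 - <<'E'
from h import *
s=manip.get_obs();print(s["time"],s["ee_pos"],s["width"],s["force"])
c,p,d=snap("w15");X=cloud(c,d)
m=(abs(X[...,0]-.6295)<.045)&(abs(X[...,1]-.018)<.045)&(X[...,2]>.03)&(X[...,2]<.045);q=X[m]
print("spacer top",q.mean(0),cv2.minEnclosingCircle((q[:,:2]*1000).astype(np.float32)))
for k in blobs(p,(5,60,60),(25,255,255),1500)[:3]: print("orange",rect(c,k,.008))
for j in(8.2,98.2):go([.4722,.2455,.13],j)
E
```

```text
24.6 [0.633  0.0166 0.1449] 0.08547214061221478 [ 1.1619 -0.4008 -0.5541]
spacer top [0.6292 0.0182 0.0378] ((629.2821044921875, 16.95269775390625), 25.81382942199707)
orange ((459.19244384765625, 6.918617248535156), (102.08597564697266, 103.4463882446289), 89.30329132080078)
orange ((631.048095703125, 17.676769256591797), (101.84854888916016, 101.36186218261719), 85.63256072998047)
orange ((987.6294555664062, -187.06900024414062), (44.26710510253906, 224.12205505371094), 19.335277557373047)
turn [-0.005 -0.108  0.001] shift [-234.2   10.7 -150.9]
turn [-0.004  1.463 -0.003] shift [-234.2   10.7 -150.9]
```

Spacer is at (629.2,17.7), as it should be. Now the riser, with the jaw heading at 8.2°.

Call:
jog_arm:
  plan:
    - [0,-0.108,0,-234,10,-151,1]
    - [0,-0.108,0,-234,10,-151,1]
    - [0,-0.108,0,-234,10,-151,1]
    - [0,-0.108,0,-234,10,-151,1]
    - [0,-0.108,0,-234,10,-151,1]
    - [0,-0.108,0,-234,10,-151,1]
    - [0,-0.108,0,-234,10,-151,1]
    - [0,-0.108,0,-234,10,-151,1]
    - [0,-0.108,0,-234,10,-151,1]
    - [0,-0.108,0,-234,10,-151,1]
    - [0,-0.108,0,-234,10,-151,1]

```text
time: 25.57
ee_pos: [0.4707, 0.2444, 0.128]
tcp_rot: [-1.274, 1.105, -1.104]
force: [-0.6, -0.3, 0.2]
width: 0.0854
```

```bash
python3 - <<'E'
from h import *
s=manip.get_obs();print(s["time"],s["ee_pos"],s["width"],s["force"])
go([.4722,.2455,.0],8.2)
# riser place heading from stored wrist views
for t in("w7","w10","w14","w1"):
    L=np.load(t+".npz",allow_pickle=True);c=L["c"][0]
    for k in blobs(L["p"],(5,60,60),(25,255,255),1500):
        r=rect(c,k,.008)
        if abs(r[0][0]-626)<12 and abs(r[0][1]-231)<12: print(t,r)
c,p,d=snap("w16");X=cloud(c,d)
m=(abs(X[...,0]-.472)<.06)&(abs(X[...,1]-.245)<.06)&(X[...,2]>.02)&(X[...,2]<.037);q=(X[m][:,:2]*1000).astype(np.float32);print("riser",cv2.minAreaRect(q),len(q))
E
```

```text
25.5667 [0.4707 0.2444 0.128 ] 0.08538835365997977 [-0.6012 -0.2832  0.1697]
turn [ 0.001 -0.001  0.001] shift [ -1.  128.    1.8]
w7 ((627.2611694335938, 231.00057983398438), (101.57929992675781, 103.46498107910156), 88.31749725341797)
w1 ((627.5389404296875, 231.0869598388672), (101.41546630859375, 103.39045715332031), 88.47490692138672)
riser ((472.0701904296875, 245.62631225585938), (62.204734802246094, 61.91507339477539), 8.153974533081055) 3482
```

Call:
jog_arm:
  plan:
    - [0,0,0,-1,25,1.5,1]
    - [0,0,0,-1,55,1.5,1]
    - [0,0,0,-1,85,1.5,1]
    - [0,0,0,-1,108,1.5,1]
    - [0,0,0,-1,122,1.5,1]
    - [0,0,0,-1,130,1.5,1]
    - [0,0,0,-1,133,1.5,1]
    - [0,0,0,-1,133,1.5,1]
    - [0,0,0,-1,133,1.5,1]

```text
time: 26.37
ee_pos: [0.473, 0.2466, -0.0031]
tcp_rot: [-1.272, 1.103, -1.104]
force: [0.6, -0.2, -0.1]
width: 0.0854
```

Call:
jog_arm:
  plan:
    - [0,0,0,0,0,0,0.8]
    - [0,0,0,0,0,0,0.6]
    - [0,0,0,0,0,0,0.5]
    - [0,0,0,0,0,0,0.4]
    - [0,0,0,0,0,0,0.2]
    - [0,0,0,0,0,0,-1]
    - [0,0,0,0,0,0,-1]
    - [0,0,0,0,0,0,-1]

```text
time: 27.03
ee_pos: [0.4724, 0.2469, -0.0027]
tcp_rot: [-1.273, 1.102, -1.103]
force: [-2.3, -1.7, 6.6]
width: 0.0603
```

```bash
python3 - <<'E'
from h import *
s=manip.get_obs();print(s["time"],s["ee_pos"],s["width"],s["force"])
c2,p2,d2=snap("s17","side")
x=proj(c2,[.472,.245,.03])[0].astype(int);y0=x[1]-60
cv2.imwrite("pics/s17c.png",cv2.resize(p2[y0:y0+110,x[0]-60:x[0]+60],None,fx=5,fy=5,interpolation=cv2.INTER_CUBIC))
E
```

```text
27.0333 [ 0.4724  0.2469 -0.0027] 0.06025196616897138 [-2.2684 -1.6609  6.6493]
```

View pics/s17c.png

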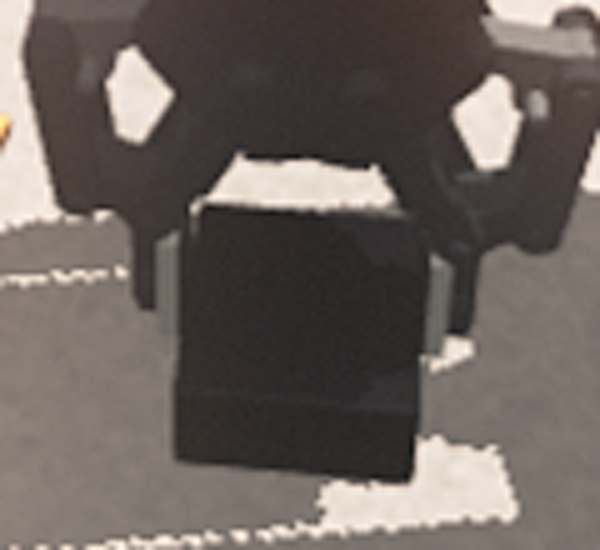

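Riser is gripped square. Lift and carry.

Call:
jog_arm:
  plan:
    - [0,0,0,0,-3,0,-1]
    - [0,0,0,0,-6,0,-1]
    - [0,0,0,0,-12,0,-1]
    - [0,0,0,0,-24,0,-1]
    - [0,0,0,0,-42,0,-1]
    - [0,0,0,0,-60,0,-1]
    - [0,0,0,0,-70,0,-1]
    - [0,0,0,0,-70,0,-1]
    - [0,0,0,0,-70,0,-1]

```text
time: 27.83
ee_pos: [0.4724, 0.2469, 0.0667]
tcp_rot: [-1.272, 1.102, -1.104]
force: [0.2, 0.2, -2.3]
width: 0.0601
```

```bash
python3 - <<'E'
from h import *
s=manip.get_obs();print(s["time"],s["ee_pos"],s["width"],s["force"])
go([.6268,.2322,.065],-1.4)
E
```

```text
27.8333 [0.4724 0.2469 0.0667] 0.06006009529081906 [ 0.1629  0.2375 -2.3375]
turn [-0.002  0.167 -0.001] shift [ 36.5   2.  150.7]
```

Call:
jog_arm:
  plan:
    - [0,0.01,0,2,0,8,-1]
    - [0,0.03,0,7,0,28,-1]
    - [0,0.06,0,14,0,56,-1]
    - [0,0.1,0,21,0,84,-1]
    - [0,0.13,0,28,0,110,-1]
    - [0,0.15,0,33,0,132,-1]
    - [0,0.167,0,36,0,146,-1]
    - [0,0.167,0,36.5,0,150.5,-1]
    - [0,0.167,0,36.5,0,150.5,-1]
    - [0,0.167,0,36.5,0,150.5,-1]

```text
time: 28.67
ee_pos: [0.6247, 0.2317, 0.0642]
tcp_rot: [-1.201, 1.229, -1.226]
force: [-0.2, -0.8, -3.5]
width: 0.0601
```

```bash
python3 - <<'E'
from h import *
s=manip.get_obs();print(s["time"],s["ee_pos"],s["width"],s["force"])
go([.6268,.2322,.0083],-1.4)
E
```

```text
28.6667 [0.6247 0.2317 0.0642] 0.060051816427192956 [-0.1758 -0.7644 -3.5289]
turn [0.003 0.001 0.001] shift [-0.6 55.9  2.3]
```

Call:
jog_arm:
  plan:
    - [0,0,0,-0.5,15,1,-1]
    - [0,0,0,-0.5,32,1,-1]
    - [0,0,0,-0.5,45,1,-1]
    - [0,0,0,-0.5,52,1,-1]
    - [0,0,0,-0.5,55,1,-1]
    - [0,0,0,-0.5,55,1,-1]
    - [0,0,0,-0.5,55,1,-1]
    - [0,0,0,-0.5,55,1,-1]

```text
time: 29.33
ee_pos: [0.6278, 0.2327, 0.012]
tcp_rot: [-1.196, 1.226, -1.227]
force: [0.1, 0.1, -3.1]
width: 0.06
```

```bash
python3 - <<'E'
from h import *
s=manip.get_obs();print(s["time"],s["ee_pos"],s["width"],s["force"])
go([.6268,.2322,.0053],-1.4)
c,p,d=snap("w18"); X=cloud(c,d)
m=(abs(X[...,0]-.627)<.05)&(abs(X[...,1]-.231)<.05)&(X[...,2]>.033)&(X[...,2]<.05);q=(X[m][:,:2]*1000).astype(np.float32);print(X[m].mean(0),cv2.minAreaRect(q))
for k in blobs(p,(5,60,60),(25,255,255),800)[:4]: print(rect(c,k,.008))
E
```

```text
29.3333 [0.6278 0.2327 0.012 ] 0.06003370777078347 [ 0.1114  0.1296 -3.1111]
turn [-0.002  0.001 -0.   ] shift [ 0.5  6.7 -1. ]
[0.6277 0.2362 0.0457] ((627.35986328125, 231.55751037597656), (62.61562728881836, 84.52246856689453), 88.74636840820312)
((628.72021484375, 250.57745361328125), (63.77532196044922, 101.2200927734375), 88.11409759521484)
```

Call:
jog_arm:
  plan:
    - [0,0,0,0.5,2,-0.5,-1]
    - [0,0,0,0.5,3.5,-0.5,-1]
    - [0,0,0,0.5,4.5,-0.5,-1]
    - [0,0,0,0.5,5,-0.5,-1]
    - [0,0,0,0.5,5,-0.5,-1]

```text
time: 29.8
ee_pos: [0.6263, 0.2319, 0.0056]
tcp_rot: [-1.198, 1.227, -1.227]
force: [0.0, -0.2, -2.9]
width: 0.06
```

Call:
jog_arm:
  plan:
    - [0,0,0,0,0.5,0,-1]
    - [0,0,0,0,1,0,-1]
    - [0,0,0,0,1,0,-1]

```text
time: 30.05
ee_pos: [0.6266, 0.232, 0.0054]
tcp_rot: [-1.198, 1.227, -1.227]
force: [-3.5, -0.5, 1.8]
width: 0.0597
```

Contact at the expected height. Release and rise clear.

Call:
jog_arm:
  plan:
    - [0,0,0,0,0,0,-1]
    - [0,0,0,0,0,0,0.6]
    - [0,0,0,0,0,0,0.7]
    - [0,0,0,0,0,0,0.9]
    - [0,0,0,0,0,0,0.9]
    - [0,0,0,0,0,0,0.9]
    - [0,0,0,0,0,0,0.9]
    - [0,0,0,0,-8,0,0.9]
    - [0,0,0,0,-25,0,0.9]
    - [0,0,0,0,-55,0,0.9]
    - [0,0,0,0,-95,0,0.9]
    - [0,0,0,0,-135,0,1]
    - [0,0,0,0,-175,0,1]
    - [0,0,0,0,-200,0,1]
    - [0,0,0,0,-200,0,1]

```text
time: 31.3
ee_pos: [0.6306, 0.2331, 0.2149]
tcp_rot: [-1.185, 1.218, -1.231]
force: [0.2, 0.8, 1.4]
width: 0.0856
```

```bash
python3 - <<'E'
from h import *
s=manip.get_obs();print(s["time"],s["ee_pos"],s["width"],s["force"])
c,p,d=snap("w19");X=cloud(c,d)
m=(abs(X[...,0]-.627)<.05)&(abs(X[...,1]-.231)<.05)&(X[...,2]>.031)&(X[...,2]<.046);q=(X[m][:,:2]*1000).astype(np.float32);print(X[m].mean(0),cv2.minAreaRect(q))
for k in blobs(p,(5,60,60),(25,255,255),1500)[:3]: print(rect(c,k,.008))
c2,p2,_=snap("s19","side");c3,p3,_=snap("t19","top")
cv2.imwrite("pics/fin.png",np.vstack([np.hstack([p[:300,:400],p3[110:310,110:410].repeat(1,0) if 0 else cv2.resize(p3[130:280,120:420],(400,300))]),cv2.resize(p2[110:350,100:420],(800,300))]))
E
```

```text
31.3 [0.6306 0.2331 0.2149] 0.08556879270499942 [0.1766 0.7902 1.4454]
[0.626  0.2319 0.0396] ((626.0352783203125, 230.57403564453125), (61.85683822631836, 61.96328353881836), 88.5313949584961)
((965.8880615234375, 195.07443237304688), (49.425086975097656, 464.59051513671875), 0.013866079971194267)
((627.97216796875, 230.5205841064453), (100.91736602783203, 101.83287811279297), 88.55435180664062)
((1041.251708984375, -30.384323120117188), (59.68524932861328, 341.7892761230469), 15.787694931030273)
```

View pics/fin.png

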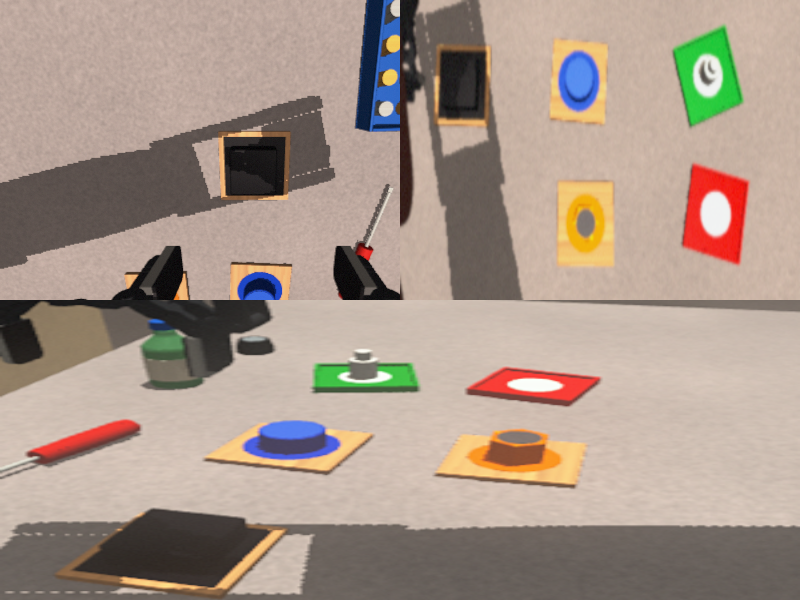

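All four things stand inside their markings and the red tray is empty. The riser is square to within 0.1° and the robot is clear of everything, so I hand the job in.

```bash
python3 -c "
from rig import manip
print(manip.finish_job())"
```

```text
the job is handed in; nothing more can be done
None
```

I took the stack apart from the top down and set each thing on its own place. Each was lowered in small steps until contact, then released, and I handed the job in at about 31 s on the robot's clock.

The last camera checks of where each thing stands:

| Thing | Position found (mm) | Centre of its place (mm) | Note |
|---|---|---|---|
| Pin | (636.6, -215.6) | (635.4, -217.0) | 1.8 mm off centre, margin 12 mm |
| Hex block | (457.7, 7) | (458, 7.5) | within 1 mm |
| Spacer | (629.2, 17.7) | (629.5, 18) | within 1 mm |
| Riser | (626.0, 230.6), heading 88.53° | (628.0, 230.5), heading 88.55° | about 2 mm off centre in that view, margin 12 mm |

The top heights match things standing upright. The final pictures show all four inside their markings, the red tray empty and the robot clear.

Two readings did not match the given numbers:
- **Fingertips:** they stood about 17 mm behind the stated TCP, so I gripped the hex block, the spacer and the riser correspondingly lower.
- **Gripper opening:** it read 1 to 3 mm under the true part sizes. Neither affected the result.

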